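Put the tools back in their foam inlays

ROBOT

A 6-joint arm with a two-finger parallel gripper is mounted at the origin on a cart in front of the work surface, level with it; the furniture and walls round the work are solid. World frame = base frame: x ahead of the robot, y to its left, z up, the work surface at z = 0. Lengths are in m, angles in rad, forces in N, time in s.
With the tool pointing down it reaches from about 0.35 to 0.85 m from the base axis. Payload 8.1 kg.
Tool frame: the origin (TCP) lies between the finger pads; the fingertips stand 17 mm ahead of it and the grasp point (between the pads) lies 2 mm behind it; z points along the fingers, y is the line along which they close (so a half turn about z gives the same grasp; the last joint's range is limited). The gripper opens to 93 mm and grips with 3 to 60 N. Pads are 15 mm wide; open, the fingers measure 128 mm over their backs; the gripper's body (75 mm by 188 mm) begins 65 mm behind the grasp point.
Start: joints at [1.164, 0.13, 1.488, -0, 1.523, -0.085], TCP at [0.19, 0.569, 0.236] pointing down, gripper open.
Joint ranges: [-2.96, 2.96], [-0.89, 2.26], [0.02, 2.5], [-1.34, 4.48], [0, 2.73], [-2.66, 2.66]. Speed limits (rad/s): [2.39, 2.39, 2.79, 3.14, 3.14, 3.14].

INTERFACE

Orientations are given as a unit quaternion [w, x, y, z].
In Python, from cell import robot gives the robot as it stands.
- The arm moves only by the tool servo_tool, never from a script. Its argument "steps" is a list of rows, each an object of numbers: "x", "y", "z": the shift along the world's x, y, z in cm; "yaw": the turn about the world's z in rad. A call has 1 to 8 rows; each row is the pose to reach, as a shift and turn from the pose commanded when the call began; what a row does not reach only later rows make up. A row lasts 1/8 s, in which the tool goes at most 62.5 mm and 10.7 degrees, less where a joint would pass 70% of its speed; a pose out of reach is approached as far as the arm can. A call with a gripper value outside its range is refused whole. "hand" is the opening, from -1 (shut) to 1 (fully open), set as the call begins (left out, the last holds). The fingers move at their own pace and stop on an object; "newtons" is the grip in N (left out, the last holds). Time passes only in rows, so rows that repeat a pose let the fingers close. It gives the time, the measured TCP pose, the force, the opening and the grip force at its end, in the units of the state.
- robot.observe(): the state, without advancing time (a new reading comes with each control period).
- robot.get_image(name): name is "side" or "top"; returns a dict with "color" (420x560x3 uint8, red, green, blue), "fov_y" (degrees; the focal length in pixels is half the picture's height over the tangent of half this angle, whatever the lens; pixels are square), "cx", "cy" (the principal point, pixels), "rvec" (rotation vector, rad) and "tvec" (3), from world to camera coordinates, as OpenCV has them. Camera axes: x right, y down, z forward; pixel columns grow to the right and rows downward; lengths in m; the calibration is good to about 2 mm. A picture is of the moment at which its call begins. There is no depth.
- robot.hand_in(): hands the job in; it is judged then, once.
Trained networks look in the newest picture that a camera, given by its name, has taken for a name from the list of things; names that differ only in an ending like _2 or _b are one class to them, and where a whole thing is asked for, a point or a joint stands for the part that bears it (a point fixed in the world has none). Each returns a list of dicts, best first, with "score" (0 to 1); they miss things now and then, are a little off and sometimes report something else, mostly with a low value. They report only what shows in the picture. A call takes as long as a camera call. They do not tell look-alikes from the thing itself.
- robot.trace(camera, query): "pixels" (420x560 bool, what is visible of it) and "at" ([column, row] in pixels, amid what is visible of it).
The state is a dict: "clock": time; "joint_pos": joint angles; "dq": joint speeds; "joint_torque": joint torques, N m; "eef_pos": TCP position; "tool_rot": TCP orientation; "ft_force": force on the tool from outside, world axes, zero at the start; "wrist_torque": the same for the moment, N m; "opening": opening from 0.0 (shut) to 1.0 (fully open); "finger_force": force on a finger pad.
Only numpy, scipy, OpenCV 4.12 (cv2) and the standard library are available. Lean on these libraries where they do the work, as an engineer would, in place of code of your own. Each camera call takes 0.05 s, during which the arm holds its last target. There are 200 camera calls.

TASK

Put each of the four tools into the foam inlay cut for it: the red screwdriver in the long red-floored inlay, the yellow screwdriver in the long yellow-floored one (each with its handle in the wide end), the tape measure that stands among them (not the one at the back of the bench) in the small blue-floored one and the thick reddish wooden sanding block in the green-floored one. Each must lie fully down in its cut-out, the tape measure standing upright as it stands now and the others lying flat the same way up as now, and all be left there released.

Things in the scene. Friction and masses are not known exactly. Their poses are not given: they have to be found in the camera images.
- driver_red: Red-handled screwdriver lying flat, loose, 29 x 190 x 25 mm, 0.09 kg. Origin: middle of its length, on the underside; z up. y runs towards the handle end: handle (28 mm wide, 25 tall, grip across x) y=-7..+95 mm, 6 mm steel blade y=-95..-7 mm, its axis 13 mm above the underside. Balance point about y=+35 mm.
- driver_yellow: Yellow-handled screwdriver lying flat, loose, 29 x 190 x 25 mm, 0.09 kg. Origin: middle of its length, on the underside; z up. y runs towards the handle end: handle (28 mm wide, 25 tall, grip across x) y=-7..+95 mm, 6 mm steel blade y=-95..-7 mm, its axis 13 mm above the underside. Balance point about y=+35 mm.
- tape_measure: Yellow and black tape measure standing upright, loose, the nearer to the robot of the two on the bench, 42 x 78 x 70 mm, 0.28 kg; grip it across x, where its case is 38 mm thick (x=-20 to +18 mm, y=-35 to +39 mm, up to z=66 mm). Origin: near the middle of its underside; z up.
- sanding_block: Reddish-brown wooden sanding block lying flat, loose, 60 x 110 x 30 mm, about 0.11 kg; grip it across x (60 mm). Origin: middle of its underside; y along its length, z up.
- inlay_red: Long red-floored inlay, foam, fixed, 84 x 220 mm (x, y): floor 6 mm, dark rim top 14 mm up. Bay: handle part 46 mm wide, y=-16..+104 mm; blade part 16 mm wide, y=-104..-16; finger notch 68 mm wide, y=+22..+60. A driver in place has its origin over this origin, its y axis along this y axis; 9 mm of play round the handle. Origin: centre of underside; z up, y along its length.
- inlay_yellow: Long yellow-floored inlay, foam, fixed, 84 x 220 mm (x, y): floor 6 mm, dark rim top 14 mm up. Bay: handle part 46 mm wide, y=-16..+104 mm; blade part 16 mm wide, y=-104..-16; finger notch 68 mm wide, y=+22..+60. A driver in place has its origin over this origin, its y axis along this y axis; 9 mm of play round the handle. Origin: centre of underside; z up, y along its length.
- inlay_blue: Small blue-floored inlay, foam, fixed, 86 x 116 mm (x, y): floor 6 mm, dark rim top 14 mm up. Bay 58 x 92 mm, centred; finger notch 72 mm wide over y=-18..+18 mm. The tape measure stands in it with its y along this y, either way round, 7 mm of play or more. Origin: centre of underside; z up, y along its length.
- inlay_green: Wide green-floored inlay, foam, fixed, 108 x 150 mm (x, y): floor 6 mm, dark rim top 14 mm up. Bay 78 x 128 mm, centred; finger notch 94 mm wide over y=-18..+18 mm. The sanding block lies in it with its y along this y, either way round, 9 mm of play. Origin: centre of underside; z up, y along its length.
There are look-alikes about, which are no part of the job. Of the things that look like the tape_measure, the middle-sized one is meant.

How it is judged:
By the outcome, as a careful person would: the job done as asked, in the order asked, and still so for the second after the job is handed in, with the robot touching nothing.
It also fails if it takes over 104 s, if anything falls off the work surface, if the arm or the gripper's body presses on something with over 40 N, if the wrist force passes 120 N, or if a joint passes its speed limit or range.

## Working session

There is one attempt and no reset: what is moved stays moved. The work goes in short steps, Python scripts to look and compute and a tool call to move; the robot and the scene stay as the last step left them, time stands still between calls to the robot, and variables do not carry over. Pictures are saved under pics/ and viewed, at most 14 in all, crops included, and the job is handed in when it is done.

Besides the shell and the picture viewer there is one more tool, called after "Emit:" as name([rows], argument=value, ...), one row to a line, values as JSON. servo_tool: Moves the arm, as the interface text tells. Its arguments: {"type":"object","properties":{"steps":{"type":"array"},"hand":{"type":"number"},"newtons":{"type":"number"}},"required":["steps"]}

```bash
mkdir -p pics; ls
python3 - <<'E'
from cell import robot
import cv2
for n in ("top","side"):
    i=robot.get_image(n); cv2.imwrite(f"pics/{n}0.png",i["color"][:,:,::-1]); print(n,{k:v for k,v in i.items() if k!="color"})
print(robot.observe())
E
```

```text
pics
top {'fov_y': 53.18124697562428, 'cx': 282.0306141078275, 'cy': 208.74079796248486, 'rvec': array([ 2.12926152, -2.1468654 ,  0.16100846]), 'tvec': array([-0.18302913,  0.51515769,  1.10210561])}
side {'fov_y': 48.052278957139315, 'cx': 279.4512616773404, 'cy': 208.7420477248254, 'rvec': array([ 0.07710105, -2.75147262,  1.5090123 ]), 'tvec': array([0.53176453, 0.13675726, 1.17186771])}
{'clock': 0.1, 'joint_pos': array([ 1.16358622e+00,  1.31066913e-01,  1.48916957e+00,  1.06316330e-05,
        1.52298355e+00, -8.54079403e-02]), 'dq': array([ 0.00050634, -0.00093131, -0.0036689 ,  0.00014482, -0.00158774,
        0.00045573]), 'joint_torque': array([ 1.57632483e-03, -5.61335385e+01, -4.93097484e+01,  7.70475925e-02,
        2.90867529e-02, -1.05502261e-04]), 'eef_pos': array([0.18955568, 0.56876638, 0.23470395]), 'tool_rot': array([-2.03548026e-04,  1.60207917e-01,  9.87082956e-01, -7.87837096e-04]), 'ft_force': array([-0.68389223,  0.13905336,  0.35669327]), 'wrist_torque': array([-0.00118965, -0.03053406, -0.01386131]), 'finger_force': 0.0, 'opening': 1.0022550613739656}
```

View pics/top0.png

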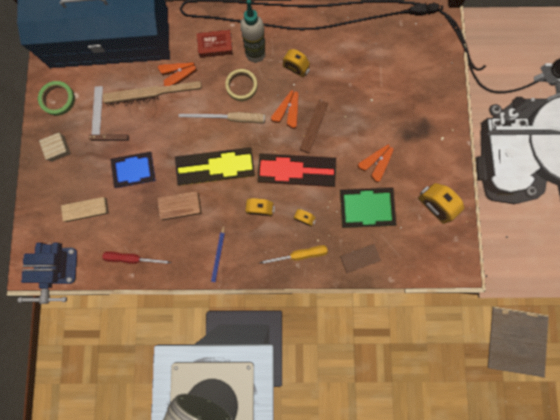

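View pics/side0.png

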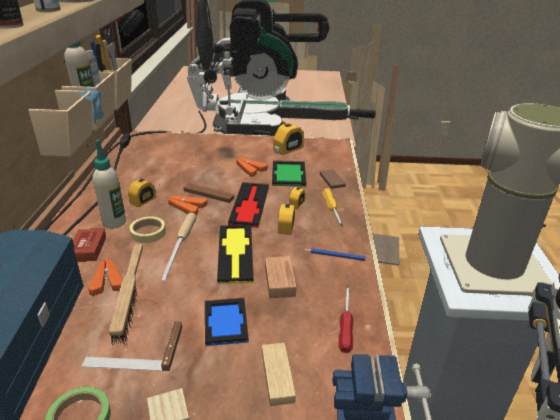

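The top view shows the red driver at about (120,258) and the yellow driver at (305,254). The inlays are blue (132,170), yellow (215,165), red (297,170) and green (368,208). The mid-sized tape is at (260,206), with a tiny one at (304,216), a large one at (441,202) and one at the back (296,62). The reddish block is at (179,206); the pale and thin ones are look-alikes. The side view agrees with all of this.

```bash
cat > h.py <<'E'
from cell import robot
import cv2, numpy as np
from scipy.optimize import minimize
def box(x0,x1,y0,y1,z0,z1): return np.array([[x,y,z] for x in(x0,x1) for y in(y0,y1) for z in(z0,z1)],float)/1000
def cyl(r,y0,y1,z): # along y
    a=np.linspace(0,2*np.pi,16,endpoint=False)
    return np.array([[r*np.cos(t),y,z+r*np.sin(t)] for t in a for y in(y0,y1)])/1000
drv=[cyl(13,-7,95,13),cyl(3,-95,-7,13)]
MODEL=dict(driver_red=drv,driver_yellow=drv,tape_measure=[box(-20,18,-35,39,0,66)],sanding_block=[box(-30,30,-55,55,0,30)],
 inlay_red=[box(-42,42,-110,110,0,14)],inlay_yellow=[box(-42,42,-110,110,0,14)],inlay_blue=[box(-43,43,-58,58,0,14)],inlay_green=[box(-54,54,-75,75,0,14)])
def cam(n):
    i=robot.get_image(n); f=210/np.tan(np.radians(i["fov_y"]/2))
    i["K"]=np.array([[f,0,i["cx"]],[0,f,i["cy"]],[0,0,1]]); return i
def proj(i,P): return cv2.projectPoints(np.asarray(P,float).reshape(-1,3),i["rvec"],i["tvec"],i["K"],None)[0][:,0]
def ray(i,uv,z):
    R=cv2.Rodrigues(i["rvec"])[0]; c=-R.T@i["tvec"]; d=R.T@np.linalg.inv(i["K"])@[uv[0],uv[1],1]
    return c+d*(z-c[2])/d[2]
S=4
def render(i,parts,p):
    c,s=np.cos(p[2]),np.sin(p[2]); z=p[3] if len(p)>3 else 0
    m=np.zeros((420*S,560*S),np.uint8)
    for P in parts:
        W=np.c_[c*P[:,0]-s*P[:,1]+p[0],s*P[:,0]+c*P[:,1]+p[1],P[:,2]+z]
        h=cv2.convexHull(((proj(i,W)+.5)*S-.5).astype(np.float32))
        cv2.fillConvexPoly(m,np.round(h*16).astype(np.int32),255,shift=4)
    return cv2.resize(m,(560,420),interpolation=cv2.INTER_AREA)/255.
def fit(views,parts,p0,z=0):
    def cost(p):
        t=0
        for i,m in views:
            r=render(i,parts,[p[0],p[1],p[2],z]); t+=1-np.minimum(r,m).sum()/np.maximum(r,m).sum()
        return t/len(views)
    best=None
    for d in (0,.15,-.15):
        q=np.array([p0[0],p0[1],p0[2]+d])
        r=minimize(cost,q,method="Nelder-Mead",options=dict(initial_simplex=[q,q+[.01,0,0],q+[0,.01,0],q+[0,0,.1]],xatol=1e-4,fatol=1e-5))
        if best is None or r.fun<best.fun: best=r
    return best.x,best.fun
def masks(name,cams,near=None):
    out=[]
    for n,i in cams.items():
        t=robot.trace(n,name)
        if near is not None:
            uv=proj(i,[near])[0]; t=[d for d in t if np.hypot(*(np.array(d["at"])-uv))<25]
        if t: out.append((i,t[0]["pixels"].astype(float)))
    return out
E
cat > m.py <<'E'
from h import *
cams={n:cam(n) for n in("top","side")}; top=cams["top"]
px=dict(driver_red=(135,258),driver_yellow=(295,255),tape_measure=(260,206),sanding_block=(179,206),inlay_red=(297,170),inlay_yellow=(215,165),inlay_blue=(132,170),inlay_green=(368,208))
for n,uv in px.items():
    g=ray(top,uv,.015); v=masks(n,cams,g)
    if not v: print(n,"none",g, [(d["at"],d["score"]) for d in robot.trace("top",n)]); continue
    m=v[0][1]; yx=np.argwhere(m>0)[:,::-1].astype(np.float32)
    c,(w,hh),a=cv2.minAreaRect(yx); b=cv2.boxPoints((c,(w,hh),a)); e=max((b[1]-b[0],b[2]-b[1]),key=np.linalg.norm)
    A=ray(top,c-e/2,.01);B=ray(top,c+e/2,.01); yaw=np.arctan2(*(B-A)[1::-1])-np.pi/2
    fs=[fit(v,MODEL[n],(*((A+B)/2)[:2],yaw+k)) for k in((0,np.pi) if n in("driver_red","driver_yellow","tape_measure") else (0,))]
    for x,f in fs: print(n,len(v),np.round(x,4),round(f,3),end=" | ")
    x=min(fs,key=lambda t:t[1])[0]
    for vv in v: print(np.round(fit([vv],MODEL[n],x)[0],4),end=" ")
    print()
for n in ("inlay_red","inlay_yellow"): # wide-end check by floor colour later
    pass
E
python3 m.py
```

```text
driver_red 2 [ 0.3916  0.2947 -3.2519] 0.304 | driver_red 2 [ 0.382   0.2081 -0.1118] 0.224 | [ 0.3829  0.2101 -0.1105] [ 0.3812  0.2081 -0.0986] 
driver_yellow 2 [ 0.388  -0.2165 -2.9564] 0.248 | driver_yellow 2 [ 0.4036 -0.3013  0.1772] 0.291 | [ 0.3876 -0.2171 -2.9551] [ 0.388  -0.212  -2.9658] 
tape_measure 2 [ 0.5196 -0.1263 -3.2154] 0.174 | tape_measure 2 [ 0.5212 -0.1306 -0.0722] 0.174 | [ 0.5218 -0.1303 -0.0201] [ 0.5211 -0.1306 -0.0711] 
sanding_block 2 [ 0.5289  0.098  -2.9933] 0.057 | [ 0.5298  0.0973 -2.9892] [ 0.5283  0.1002 -2.9945] 
inlay_red 2 [ 0.6309 -0.2303 -3.2058] 0.046 | [ 0.6317 -0.2304 -3.2055] [ 0.6304 -0.2298 -3.2029] 
inlay_yellow 1 [ 0.3944 -0.0569 -4.7028] 1.0 | [ 0.3944 -0.0569 -4.7028] 
inlay_blue 2 [ 0.6348  0.2374 -2.9658] 0.059 | [ 0.6361  0.2355 -2.9638] [ 0.6347  0.2385 -2.9641] 
inlay_green 2 [ 0.5219 -0.4253 -3.1019] 0.057 | [ 0.5225 -0.4272 -3.1128] [ 0.5215 -0.4207 -3.0867]
```

```bash
cat > m2.py <<'E'
from h import *
cams={n:cam(n) for n in("top","side")}; top=cams["top"]
g=ray(top,(215,165),.01)
t={n:robot.trace(n,"inlay_yellow") for n in cams}
for n in t: print(n,[(d["at"],round(d["score"],2)) for d in t[n]])
v=[(cams[n],d["pixels"].astype(float)) for n in t for d in t[n][:3] if np.hypot(*(np.array(d["at"])-proj(cams[n],[g])[0]))<25]
x=None
if v: x,f=fit(v,MODEL["inlay_yellow"],(g[0],g[1],.05)); print("yel",x,f)
# bay colour fit in HSV
bay=[box(-23,23,-16,104,6,6),box(-8,8,-104,-16,6,6),box(-34,34,22,60,6,6)]
for n,p,hs in(("red",(.631,-.230,-.064),[(0,8),(172,180)]),("yellow",x if x is not None else (g[0],g[1],.05),[(24,38)])):
    vs=[]
    for i in cams.values():
        H=cv2.cvtColor(i["color"],cv2.COLOR_RGB2HSV); m=sum(((H[...,0]>=a)&(H[...,0]<=b)) for a,b in hs)>0
        m=m&(H[...,1]>190)&(H[...,2]>120)&(render(i,MODEL["inlay_red"],p)>0); vs.append((i,m.astype(float)))
    for k in(0,np.pi):
        q,f=fit(vs,bay,(p[0],p[1],p[2]+k)); print(n,np.round(q,4),round(f,3),[np.round(fit([w],bay,q)[0],4) for w in vs])
out=top["color"].copy()
for n,p in dict(driver_red=(.382,.2081,-.1118),driver_yellow=(.388,-.2165,-2.9564),tape_measure=(.5212,-.1306,-.0722),sanding_block=(.529,.098,.148)).items():
    for i in cams.values():
        m=(render(i,MODEL[n],p)>.5).astype(np.uint8); c,_=cv2.findContours(m,0,2); cv2.drawContours(i["color"],c,-1,(0,255,255),1)
a=cv2.resize(top["color"][180:290,80:380],None,fx=2.6,fy=2.6); b=cv2.resize(cams["side"]["color"][170:370,240:400],None,fx=1.5,fy=1.5)
w=np.zeros((a.shape[0]+b.shape[0],780,3),np.uint8); w[:a.shape[0],:a.shape[1]]=a; w[a.shape[0]:,:b.shape[1]]=b
cv2.imwrite("pics/ov.png",w[:,:,::-1])
E
python3 m2.py
```

```text
top [([216.5, 166.7], 0.9)]
side [([232.4, 256.4], 0.96)]
yel [0.64425872 0.00432353 0.11318022] 0.04133195798579753
red [ 0.6316 -0.2372 -0.07  ] 0.594 [array([ 0.6316, -0.2372, -0.07  ]), array([ 0.6316, -0.2372, -0.07  ])]
red [ 0.6366 -0.1543  3.0838] 0.699 [array([ 0.6366, -0.1543,  3.0838]), array([ 0.6369, -0.1541,  3.0736])]
yellow [0.6443 0.0043 0.1132] 1.0 [array([0.6443, 0.0043, 0.1132]), array([0.6443, 0.0043, 0.1132])]
yellow [0.6443 0.0043 3.2548] 1.0 [array([0.6443, 0.0043, 3.2548]), array([0.6443, 0.0043, 3.2548])]
```

View pics/ov.png

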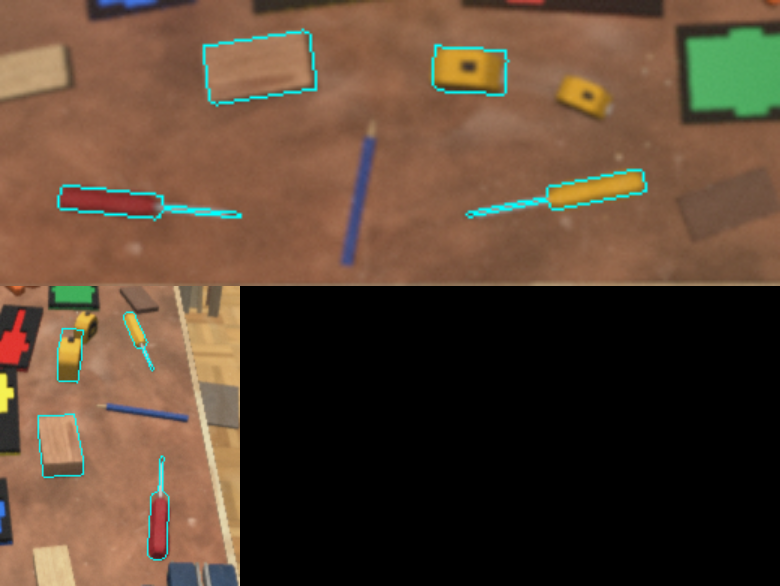

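The overlays match all four tools. Red inlay's wide end points to +y and yellow's to −y. Starting with the red driver.

Emit:
servo_tool([
  {"x": 19.7,"y": -32,"yaw": -1.357},
  {"x": 19.7,"y": -32,"yaw": -1.357},
  {"x": 19.7,"y": -32,"yaw": -1.357},
  {"x": 19.7,"y": -32,"yaw": -1.357},
  {"x": 19.7,"y": -32,"yaw": -1.357},
  {"x": 19.7,"y": -32,"yaw": -1.357},
  {"x": 19.7,"y": -32,"yaw": -1.357,"z": -6},
  {"x": 19.7,"y": -32,"yaw": -1.357,"z": -12},
], hand=1, newtons=25)

```text
invalid input
```

Emit:
servo_tool([
  {"x": 19.7,"y": -32,"z": 0,"yaw": -1.357},
  {"x": 19.7,"y": -32,"z": 0,"yaw": -1.357},
  {"x": 19.7,"y": -32,"z": 0,"yaw": -1.357},
  {"x": 19.7,"y": -32,"z": 0,"yaw": -1.357},
  {"x": 19.7,"y": -32,"z": 0,"yaw": -1.357},
  {"x": 19.7,"y": -32,"z": 0,"yaw": -1.357},
  {"x": 19.7,"y": -32,"z": -6,"yaw": -1.357},
  {"x": 19.7,"y": -32,"z": -12,"yaw": -1.357},
], hand=1, newtons=25)

```text
clock: 2.2
eef_pos: [0.3883, 0.2485, 0.1154]
tool_rot: [0.0, 0.746, 0.665, 0.002]
ft_force: [0.4, 0.4, -1.3]
opening: 0.999
finger_force: 0.0
```

Emit:
servo_tool([
  {"x": -0.1,"y": 0,"z": -5,"yaw": 0},
  {"x": -0.1,"y": 0,"z": -8.5,"yaw": 0},
  {"x": -0.1,"y": 0,"z": -9.4,"yaw": 0},
  {"x": -0.1,"y": 0,"z": -9.4,"yaw": 0},
])

```text
clock: 2.7
eef_pos: [0.3859, 0.2493, 0.0221]
tool_rot: [-0.0, 0.744, 0.668, -0.0]
ft_force: [-0.2, 0.1, 0.4]
opening: 1.0
finger_force: 0.0
```

Emit:
servo_tool([
  {"x": 0,"y": 0,"z": 0,"yaw": 0},
  {"x": 0,"y": 0,"z": 0,"yaw": 0},
  {"x": 0,"y": 0,"z": 0,"yaw": 0},
  {"x": 0,"y": 0,"z": 0,"yaw": 0},
  {"x": 0,"y": 0,"z": 0,"yaw": 0},
], hand=-1, newtons=25)

```text
clock: 3.32
eef_pos: [0.3858, 0.2492, 0.0217]
tool_rot: [0.0, 0.744, 0.668, 0.0]
ft_force: [-0.5, -0.1, -0.1]
opening: 0.512
finger_force: 0.0
```

Emit:
servo_tool([
  {"x": 0,"y": 0,"z": 0,"yaw": 0},
  {"x": 0,"y": 0,"z": 0,"yaw": 0},
  {"x": 0,"y": 0,"z": 0,"yaw": 0},
  {"x": 0,"y": 0,"z": 0,"yaw": 0},
  {"x": 0,"y": 0,"z": 2,"yaw": 0},
  {"x": 0,"y": 0,"z": 6,"yaw": 0},
  {"x": 0,"y": 0,"z": 10,"yaw": 0},
  {"x": 0,"y": 0,"z": 10,"yaw": 0},
])

```text
clock: 4.32
eef_pos: [0.3881, 0.2504, 0.1253]
tool_rot: [0.001, 0.744, 0.668, 0.003]
ft_force: [-0.3, 0.3, -1.0]
opening: 0.297
finger_force: 25.0
```

Emit:
servo_tool([
  {"x": 24.8,"y": -43.9,"z": 2,"yaw": 0.044},
  {"x": 24.8,"y": -43.9,"z": 2,"yaw": 0.044},
  {"x": 24.8,"y": -43.9,"z": 2,"yaw": 0.044},
  {"x": 24.8,"y": -43.9,"z": 2,"yaw": 0.044},
  {"x": 24.8,"y": -43.9,"z": 2,"yaw": 0.044},
  {"x": 24.8,"y": -43.9,"z": 2,"yaw": 0.044},
  {"x": 24.8,"y": -43.9,"z": 2,"yaw": 0.044},
  {"x": 24.8,"y": -43.9,"z": 2,"yaw": 0.044},
])

```text
clock: 5.32
eef_pos: [0.6315, -0.1875, 0.1395]
tool_rot: [-0.001, 0.729, 0.684, -0.0]
ft_force: [0.7, -0.2, 0.1]
opening: 0.292
finger_force: 25.0
```

Emit:
servo_tool([
  {"x": 0,"y": 0,"z": 0,"yaw": 0},
  {"x": 0,"y": 0,"z": -4,"yaw": 0},
  {"x": 0,"y": 0,"z": -7,"yaw": 0},
  {"x": 0,"y": 0,"z": -7,"yaw": 0},
])

```text
clock: 5.82
eef_pos: [0.628, -0.1838, 0.0666]
tool_rot: [-0.004, 0.729, 0.684, -0.002]
ft_force: [-0.4, 0.2, -0.7]
opening: 0.294
finger_force: 25.0
```

Emit:
servo_tool([
  {"x": 0.5,"y": -0.6,"z": 0,"yaw": 0},
  {"x": 0.5,"y": -0.6,"z": -1,"yaw": 0},
  {"x": 0.5,"y": -0.6,"z": -1,"yaw": 0},
])

```text
clock: 6.2
eef_pos: [0.6365, -0.1918, 0.0614]
tool_rot: [-0.0, 0.729, 0.684, 0.0]
ft_force: [0.4, -0.1, -0.9]
opening: 0.295
finger_force: 25.0
```

Run:
```python
from h import *
t=cam("top"); s=cam("side"); print(robot.observe()["eef_pos"])
a=cv2.resize(t["color"][120:230,230:390],None,fx=2.5,fy=2.5); b=cv2.resize(s["color"][130:290,180:340],None,fx=2.4,fy=2.4)
w=np.zeros((400,790,3),np.uint8); w[:275,:400]=a; w[:384,402:786]=b; cv2.imwrite("pics/r1.png",w[:,:,::-1])
```

```text
[ 0.63650128 -0.19173865  0.06167881]
```

View pics/r1.png

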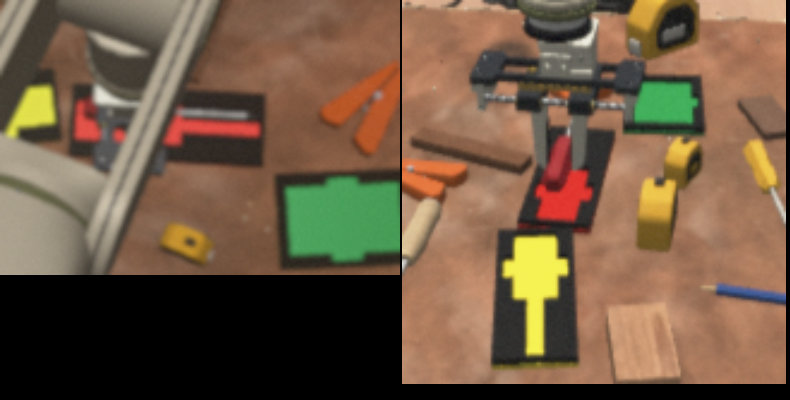

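Run:
```python
from h import *
t=cam("top"); e=robot.observe()["eef_pos"]; print(e)
y=-.064; u=np.array([-np.sin(y),np.cos(y),0])
for s in(-.135,-.047): print(proj(t,[e+u*s+[0,0,-.022+.013]]))
print("seen", (230+250/2.5,120+113/2.5))
p=np.array([.631,-.230,0]); print("slot end",proj(t,[p-u*.104+[0,0,.006]]),"seen",(230+258/2.5,120+129/2.5))
```

```text
[ 0.63662964 -0.19180444  0.06183925]
[[332.66951356 166.18168319]]
[[300.4767802  164.47105335]]
seen (330.0, 165.2)
slot end [[333.39037119 171.61453676]] seen (333.2, 171.6)
```

Emit:
servo_tool([
  {"x": -0.4,"y": -0.1,"z": -1,"yaw": 0},
  {"x": -0.4,"y": -0.1,"z": -2.5,"yaw": 0},
  {"x": -0.4,"y": -0.1,"z": -3.1,"yaw": 0},
  {"x": -0.4,"y": -0.1,"z": -3.1,"yaw": 0},
  {"x": -0.4,"y": -0.1,"z": -3.1,"yaw": 0},
])

```text
clock: 6.98
eef_pos: [0.6327, -0.1929, 0.0307]
tool_rot: [0.0, 0.729, 0.684, 0.0]
ft_force: [0.3, -0.0, -0.4]
opening: 0.296
finger_force: 25.0
```

Release by a small opening (0.296 → ~0.42), then lift.

Emit:
servo_tool([
  {"x": 0,"y": 0,"z": 0,"yaw": 0},
  {"x": 0,"y": 0,"z": 0,"yaw": 0},
  {"x": 0,"y": 0,"z": 0,"yaw": 0},
  {"x": 0,"y": 0,"z": 2,"yaw": 0},
  {"x": 0,"y": 0,"z": 6,"yaw": 0},
  {"x": 0,"y": 0,"z": 12,"yaw": 0},
  {"x": 0,"y": 0,"z": 16,"yaw": 0},
  {"x": 0,"y": 0,"z": 16,"yaw": 0},
], hand=-0.16)

```text
clock: 7.98
eef_pos: [0.6354, -0.1939, 0.1981]
tool_rot: [0.005, 0.729, 0.684, 0.002]
ft_force: [0.6, -0.0, -0.9]
opening: 0.415
finger_force: 0.0
```

Emit:
servo_tool([
  {"x": -23.7,"y": -6.3,"z": 0,"yaw": 0.249},
  {"x": -23.7,"y": -6.3,"z": 0,"yaw": 0.249},
  {"x": -23.7,"y": -6.3,"z": 0,"yaw": 0.249},
  {"x": -23.7,"y": -6.3,"z": 0,"yaw": 0.249},
  {"x": -23.7,"y": -6.3,"z": -5,"yaw": 0.249},
  {"x": -23.7,"y": -6.3,"z": -10,"yaw": 0.249},
  {"x": -23.7,"y": -6.3,"z": -10,"yaw": 0.249},
  {"x": -23.7,"y": -6.3,"z": -10,"yaw": 0.249},
], hand=0.4)

```text
clock: 8.98
eef_pos: [0.3961, -0.2561, 0.092]
tool_rot: [0.0, 0.639, 0.769, -0.0]
ft_force: [-0.0, 0.1, 0.2]
opening: 0.7
finger_force: 0.0
```

Run:
```python
from h import *
t=cam("top"); s=cam("side"); print(robot.observe()["eef_pos"])
a=cv2.resize(t["color"][120:290,230:390],None,fx=2.4,fy=2.4); b=cv2.resize(s["color"][130:290,200:360],None,fx=2.4,fy=2.4)
w=np.zeros((410,790,3),np.uint8); w[:408,:384]=a; w[:384,402:786]=b; cv2.imwrite("pics/r2.png",w[:,:,::-1])
```

```text
[ 0.39698792 -0.25679116  0.09298164]
```

View pics/r2.png

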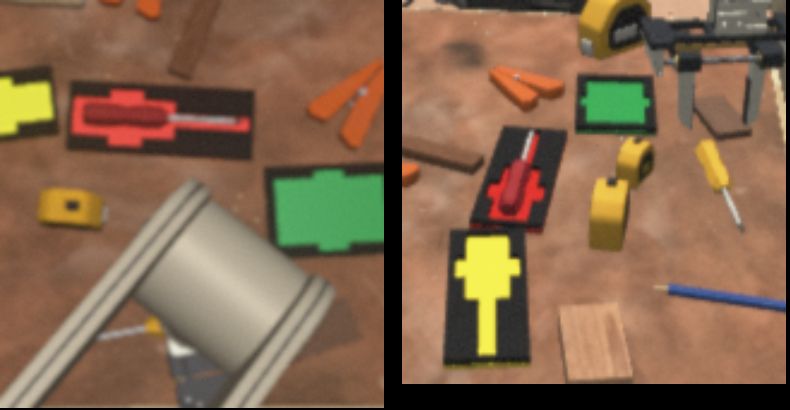

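The red driver lies in its bay: the handle spans columns 83–168 of the red 72–178 in the crop, and the blade is in the slot. Next is the yellow driver.

Emit:
servo_tool([
  {"x": 0,"y": 0,"z": -4,"yaw": 0},
  {"x": 0,"y": 0,"z": -6.5,"yaw": 0},
  {"x": 0,"y": 0,"z": -7,"yaw": 0},
  {"x": 0,"y": 0,"z": -7,"yaw": 0},
])

```text
clock: 9.57
eef_pos: [0.3964, -0.2564, 0.0219]
tool_rot: [0.001, 0.639, 0.769, 0.0]
ft_force: [-0.8, -0.3, 0.5]
opening: 0.699
finger_force: 0.0
```

Emit:
servo_tool([
  {"x": 0,"y": 0,"z": 0,"yaw": 0},
  {"x": 0,"y": 0,"z": 0,"yaw": 0},
  {"x": 0,"y": 0,"z": 0,"yaw": 0},
  {"x": 0,"y": 0,"z": 0,"yaw": 0},
  {"x": 0,"y": 0,"z": 0,"yaw": 0},
  {"x": 0,"y": 0,"z": 0,"yaw": 0},
  {"x": 0,"y": 0,"z": 0,"yaw": 0},
  {"x": 0,"y": 0,"z": 2,"yaw": 0},
], hand=-1)

```text
clock: 10.58
eef_pos: [0.3941, -0.2546, 0.0389]
tool_rot: [-0.002, 0.639, 0.769, -0.0]
ft_force: [0.3, -0.6, -0.8]
opening: 0.294
finger_force: 25.0
```

Emit:
servo_tool([
  {"x": 0,"y": 0,"z": 5,"yaw": 0},
  {"x": 1,"y": 1,"z": 10,"yaw": 0},
  {"x": 6,"y": 5,"z": 11,"yaw": -0.03},
  {"x": 10.5,"y": 9,"z": 11,"yaw": -0.071},
  {"x": 15,"y": 13,"z": 11,"yaw": -0.071},
  {"x": 19.5,"y": 17,"z": 11,"yaw": -0.071},
  {"x": 23.5,"y": 20.5,"z": 11,"yaw": -0.071},
  {"x": 25.2,"y": 22,"z": 11,"yaw": -0.071},
])

```text
clock: 11.58
eef_pos: [0.6488, -0.0332, 0.1494]
tool_rot: [-0.0, 0.665, 0.747, -0.0]
ft_force: [-0.6, -0.3, -0.8]
opening: 0.295
finger_force: 25.0
```

Emit:
servo_tool([
  {"x": 0,"y": 0,"z": -3,"yaw": 0},
  {"x": 0,"y": 0,"z": -7,"yaw": 0},
  {"x": 0,"y": 0,"z": -9,"yaw": 0},
  {"x": 0,"y": 0,"z": -9,"yaw": 0},
  {"x": 0,"y": 0,"z": -9,"yaw": 0},
])

```text
clock: 12.2
eef_pos: [0.6485, -0.0361, 0.0621]
tool_rot: [0.001, 0.666, 0.746, 0.001]
ft_force: [0.2, -0.8, -1.1]
opening: 0.291
finger_force: 25.0
```

```bash
cat > tip.py <<'E'
from h import *
t=cam("top"); s=cam("side"); e=robot.observe()["eef_pos"]; print(e)
y=3.255; u=np.array([-np.sin(y),np.cos(y),0])
for i,n in((t,"top"),(s,"side")):
    for d in (-.135,-.047,.055): print(n,proj(i,[e+u*d+[0,0,-.022+.013]]))
a=cv2.resize(t["color"][110:220,150:310],None,fx=2.4,fy=2.4); b=cv2.resize(s["color"][180:340,160:320],None,fx=2.4,fy=2.4)
w=np.zeros((410,790,3),np.uint8); w[:264,:384]=a; w[:384,402:786]=b; cv2.imwrite("pics/y1.png",w[:,:,::-1])
E
python3 tip.py
```

```text
[ 0.64896848 -0.03607857  0.06271046]
top [[177.36458519 165.48100185]]
top [[209.36934054 161.65713996]]
top [[246.38607397 157.23445731]]
side [[233.79487358 260.19185335]]
side [[234.24139925 237.50681341]]
side [[234.69213728 214.60777131]]
```

View pics/y1.png

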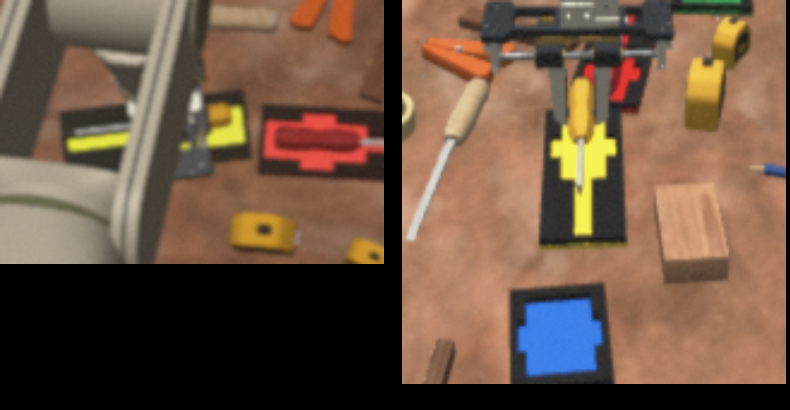

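The driver is aligned over the yellow bay. In the top crop the handle end is at about (230,113) and the tip about (74,132), near the predicted spots. Lowering and releasing.

Emit:
servo_tool([
  {"x": 0,"y": 0,"z": -1.5,"yaw": 0},
  {"x": 0,"y": 0,"z": -2.8,"yaw": 0},
  {"x": 0,"y": 0,"z": -3.2,"yaw": 0},
  {"x": 0,"y": 0,"z": -3.2,"yaw": 0},
  {"x": 0,"y": 0,"z": -3.2,"yaw": 0},
])

```text
clock: 12.92
eef_pos: [0.6475, -0.0358, 0.0284]
tool_rot: [0.0, 0.666, 0.746, 0.0]
ft_force: [-0.0, -0.8, -0.4]
opening: 0.291
finger_force: 25.0
```

Emit:
servo_tool([
  {"x": 0,"y": 0,"z": 0,"yaw": 0},
  {"x": 0,"y": 0,"z": 0,"yaw": 0},
  {"x": 0,"y": 0,"z": 0,"yaw": 0},
  {"x": 0,"y": 0,"z": 2,"yaw": 0},
  {"x": 0,"y": 0,"z": 6,"yaw": 0},
  {"x": 0,"y": 0,"z": 12,"yaw": 0},
  {"x": 0,"y": 0,"z": 16,"yaw": 0},
  {"x": 0,"y": 0,"z": 16,"yaw": 0},
], hand=-0.16)

```text
clock: 13.92
eef_pos: [0.6506, -0.0361, 0.196]
tool_rot: [0.004, 0.666, 0.746, 0.003]
ft_force: [-0.1, -0.7, 0.2]
opening: 0.421
finger_force: 0.0
```

Emit:
servo_tool([
  {"x": -12.7,"y": -9.3,"z": 0,"yaw": -0.163},
  {"x": -12.7,"y": -9.3,"z": 0,"yaw": -0.163},
  {"x": -12.7,"y": -9.3,"z": 0,"yaw": -0.163},
  {"x": -12.7,"y": -9.3,"z": 0,"yaw": -0.163},
  {"x": -12.7,"y": -9.3,"z": -4,"yaw": -0.163},
  {"x": -12.7,"y": -9.3,"z": -5.5,"yaw": -0.163},
  {"x": -12.7,"y": -9.3,"z": -5.5,"yaw": -0.163},
], hand=0.7)

```text
clock: 14.8
eef_pos: [0.5198, -0.1279, 0.132]
tool_rot: [-0.002, 0.724, 0.69, -0.001]
ft_force: [0.3, 0.3, 0.1]
opening: 0.849
finger_force: 0.0
```

```bash
sed -e 's/"pics\/y1/"pics\/y2/' -e 's/^y=3.255.*/pass/' -e '/^for i,n/d' -e '/for d in/d' tip.py > tip2.py; python3 tip2.py
```

```text
[ 0.5211411  -0.12855582  0.13422928]
```

View pics/y2.png

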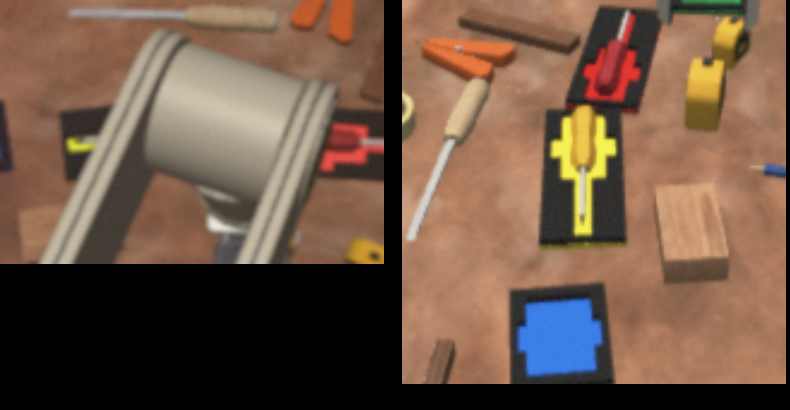

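The yellow driver is in its bay with the blade in the slot. The open fingers are above the right tape, at (705,95) in the crop.

Emit:
servo_tool([
  {"x": 0,"y": 0,"z": -4,"yaw": 0},
  {"x": 0,"y": 0,"z": -7.5,"yaw": 0},
  {"x": 0,"y": 0,"z": -8.8,"yaw": 0},
  {"x": 0,"y": 0,"z": -8.8,"yaw": 0},
])

```text
clock: 15.4
eef_pos: [0.5207, -0.1287, 0.0458]
tool_rot: [-0.0, 0.724, 0.69, -0.0]
ft_force: [0.6, -0.2, 0.7]
opening: 0.849
finger_force: 0.0
```

Emit:
servo_tool([
  {"x": 0,"y": 0,"z": 0,"yaw": 0},
  {"x": 0,"y": 0,"z": 0,"yaw": 0},
  {"x": 0,"y": 0,"z": 0,"yaw": 0},
  {"x": 0,"y": 0,"z": 0,"yaw": 0},
  {"x": 0,"y": 0,"z": 0,"yaw": 0},
  {"x": 0,"y": 0,"z": 0,"yaw": 0},
  {"x": 0,"y": 0,"z": 0,"yaw": 0},
  {"x": 0,"y": 0,"z": 2,"yaw": 0},
], hand=-1, newtons=30)

```text
clock: 16.4
eef_pos: [0.5185, -0.1281, 0.0634]
tool_rot: [-0.002, 0.724, 0.69, -0.001]
ft_force: [-0.8, -0.4, -1.9]
opening: 0.407
finger_force: 29.6
```

Emit:
servo_tool([
  {"x": 0,"y": 0,"z": 5,"yaw": 0},
  {"x": 1,"y": 4,"z": 7,"yaw": 0.05},
  {"x": 2.8,"y": 9,"z": 7,"yaw": 0.1},
  {"x": 4.6,"y": 14.5,"z": 7,"yaw": 0.15},
  {"x": 6.4,"y": 20,"z": 7,"yaw": 0.2},
  {"x": 8.2,"y": 26,"z": 7,"yaw": 0.224},
  {"x": 10,"y": 31.5,"z": 7,"yaw": 0.224},
  {"x": 11.4,"y": 36.7,"z": 7,"yaw": 0.224},
])

```text
clock: 17.4
eef_pos: [0.6343, 0.2402, 0.1344]
tool_rot: [-0.0, 0.642, 0.766, -0.001]
ft_force: [0.1, -0.7, -1.8]
opening: 0.409
finger_force: 29.6
```

Emit:
servo_tool([
  {"x": 0,"y": 0,"z": -1,"yaw": 0},
  {"x": 0,"y": 0,"z": -4,"yaw": 0},
  {"x": 0,"y": 0,"z": -5.5,"yaw": 0},
  {"x": 0,"y": 0,"z": -5.5,"yaw": 0},
  {"x": 0,"y": 0,"z": -5.5,"yaw": 0},
])

```text
clock: 18.02
eef_pos: [0.6351, 0.2379, 0.0815]
tool_rot: [0.0, 0.643, 0.766, 0.0]
ft_force: [-0.3, 0.3, -2.4]
opening: 0.406
finger_force: 29.6
```

Run:
```python
from h import *
t=cam("top"); s=cam("side"); e=robot.observe()["eef_pos"]; print(e)
p=(e[0],e[1]-.002,.176,e[2]-.045)
for i in(t,s):
    for n,q,c in(("tape_measure",p,(0,255,255)),("inlay_blue",(.635,.237,.176),(255,0,255))):
        m=(render(i,MODEL[n],q)>.5).astype(np.uint8); k,_=cv2.findContours(m,0,2); cv2.drawContours(i["color"],k,-1,c,1)
a=cv2.resize(t["color"][110:220,70:230],None,fx=2.4,fy=2.4); b=cv2.resize(s["color"][240:400,150:310],None,fx=2.4,fy=2.4)
w=np.zeros((410,790,3),np.uint8); w[:264,:384]=a; w[:384,402:786]=b; cv2.imwrite("pics/t1.png",w[:,:,::-1])
```

```text
[0.63552336 0.23821367 0.0821643 ]
```

View pics/t1.png

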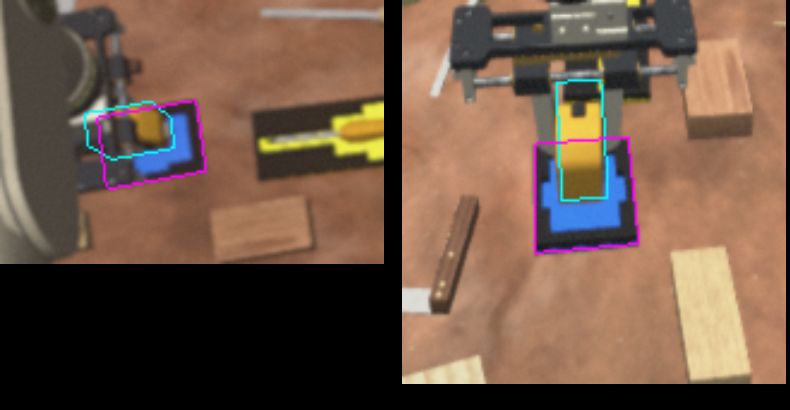

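Prediction and picture agree: the tape is over the blue bay (580,140 in the crop). Lowering and releasing.

Emit:
servo_tool([
  {"x": 0,"y": 0.1,"z": -1.5,"yaw": 0},
  {"x": 0,"y": 0.1,"z": -2.6,"yaw": 0},
  {"x": 0,"y": 0.1,"z": -2.9,"yaw": 0},
  {"x": 0,"y": 0.1,"z": -2.9,"yaw": 0},
  {"x": 0,"y": 0.1,"z": -2.9,"yaw": 0},
])

```text
clock: 18.75
eef_pos: [0.6342, 0.2392, 0.0513]
tool_rot: [-0.0, 0.643, 0.766, -0.0]
ft_force: [-1.7, -0.9, 3.2]
opening: 0.409
finger_force: 29.7
```

Emit:
servo_tool([
  {"x": 0,"y": 0,"z": 0,"yaw": 0},
  {"x": 0,"y": 0,"z": 0,"yaw": 0},
  {"x": 0,"y": 0,"z": 0,"yaw": 0},
  {"x": 0,"y": 0,"z": 0,"yaw": 0},
  {"x": 0,"y": 0,"z": 4,"yaw": 0},
  {"x": 0,"y": 0,"z": 8,"yaw": 0},
  {"x": 0,"y": 0,"z": 12,"yaw": 0},
  {"x": 0,"y": 0,"z": 12,"yaw": 0},
], hand=0.2)

```text
clock: 19.75
eef_pos: [0.6371, 0.2401, 0.1769]
tool_rot: [0.002, 0.643, 0.766, 0.004]
ft_force: [0.4, 0.2, 0.0]
opening: 0.599
finger_force: 0.0
```

Emit:
servo_tool([
  {"x": -10.6,"y": -14.1,"z": 0,"yaw": -0.026},
  {"x": -10.6,"y": -14.1,"z": 0,"yaw": -0.026},
  {"x": -10.6,"y": -14.1,"z": 0,"yaw": -0.026},
  {"x": -10.6,"y": -14.1,"z": -4,"yaw": -0.026},
  {"x": -10.6,"y": -14.1,"z": -9,"yaw": -0.026},
  {"x": -10.6,"y": -14.1,"z": -9,"yaw": -0.026},
], hand=1)

```text
clock: 20.5
eef_pos: [0.5239, 0.0976, 0.0764]
tool_rot: [-0.004, 0.653, 0.758, -0.004]
ft_force: [-0.5, -0.3, -0.4]
opening: 1.0
finger_force: 0.0
```

Run:
```python
from h import *
t=cam("top"); s=cam("side"); e=robot.observe()["eef_pos"]; print(e)
a=cv2.resize(t["color"][110:290,70:230],None,fx=2.4,fy=2.4); b=cv2.resize(s["color"][190:350,170:330],None,fx=2.4,fy=2.4)
w=np.zeros((434,790,3),np.uint8); w[:432,:384]=a; w[:384,402:786]=b; cv2.imwrite("pics/t2.png",w[:,:,::-1])
```

```text
[0.52819456 0.09822944 0.0816583 ]
```

View pics/t2.png

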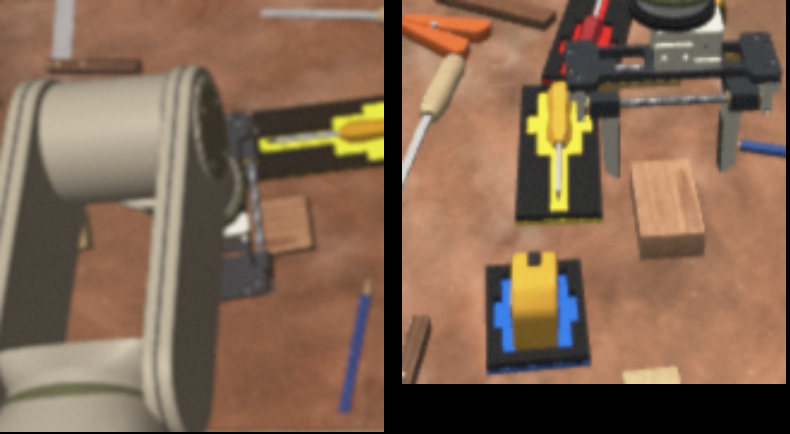

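The tape stands in the blue bay at (535,305) in the crop, and the fingers straddle the block.

Emit:
servo_tool([
  {"x": 0,"y": 0,"z": 0,"yaw": 0},
  {"x": 0,"y": 0,"z": -3,"yaw": 0},
  {"x": 0,"y": 0,"z": -5,"yaw": 0},
  {"x": 0,"y": 0,"z": -5.3,"yaw": 0},
  {"x": 0,"y": 0,"z": -5.3,"yaw": 0},
])

```text
clock: 21.22
eef_pos: [0.5296, 0.0984, 0.03]
tool_rot: [0.001, 0.652, 0.758, 0.001]
ft_force: [-0.0, 0.1, 0.6]
opening: 0.998
finger_force: 0.0
```

Emit:
servo_tool([
  {"x": 0,"y": 0,"z": 0,"yaw": 0},
  {"x": 0,"y": 0,"z": 0,"yaw": 0},
  {"x": 0,"y": 0,"z": 0,"yaw": 0},
  {"x": 0,"y": 0,"z": 0,"yaw": 0},
  {"x": 0,"y": 0,"z": 0,"yaw": 0},
  {"x": 0,"y": 0,"z": 0,"yaw": 0},
  {"x": 0,"y": 0,"z": 0,"yaw": 0},
  {"x": 0,"y": 0,"z": 2,"yaw": 0},
], hand=-1, newtons=25)

```text
clock: 22.22
eef_pos: [0.5266, 0.098, 0.0466]
tool_rot: [-0.001, 0.653, 0.758, -0.001]
ft_force: [-0.4, 0.7, -0.5]
opening: 0.645
finger_force: 25.0
```

Emit:
servo_tool([
  {"x": 0,"y": 0,"z": 5,"yaw": 0},
  {"x": 0,"y": -4,"z": 9,"yaw": 0},
  {"x": -0.1,"y": -10,"z": 9,"yaw": -0.03},
  {"x": -0.2,"y": -16,"z": 9,"yaw": -0.06},
  {"x": -0.3,"y": -22,"z": 9,"yaw": -0.09},
  {"x": -0.4,"y": -28,"z": 9,"yaw": -0.113},
  {"x": -0.5,"y": -34,"z": 9,"yaw": -0.113},
  {"x": -0.6,"y": -40,"z": 9,"yaw": -0.113},
])

```text
clock: 23.22
eef_pos: [0.522, -0.3036, 0.138]
tool_rot: [-0.0, 0.694, 0.72, 0.0]
ft_force: [0.2, -0.0, -0.9]
opening: 0.646
finger_force: 25.0
```

Emit:
servo_tool([
  {"x": -0.1,"y": -6,"z": 0,"yaw": 0},
  {"x": -0.1,"y": -12,"z": 0,"yaw": 0},
  {"x": -0.1,"y": -12.4,"z": -3,"yaw": 0},
  {"x": -0.1,"y": -12.4,"z": -6,"yaw": 0},
  {"x": -0.1,"y": -12.4,"z": -7,"yaw": 0},
  {"x": -0.1,"y": -12.4,"z": -7,"yaw": 0},
  {"x": -0.1,"y": -12.4,"z": -7,"yaw": 0},
])

```text
clock: 24.1
eef_pos: [0.5224, -0.4262, 0.0702]
tool_rot: [0.001, 0.694, 0.72, 0.0]
ft_force: [0.4, -0.8, -0.8]
opening: 0.64
finger_force: 25.0
```

Run:
```python
from h import *
t=cam("top"); s=cam("side"); e=robot.observe()["eef_pos"]; print(e)
p=(e[0],e[1],.037,e[2]-.028)
for i in(t,s):
    for n,q,c in(("sanding_block",p,(0,255,255)),("inlay_green",(.522,-.426,.037),(255,0,255))):
        m=(render(i,MODEL[n],q)>.5).astype(np.uint8); k,_=cv2.findContours(m,0,2); cv2.drawContours(i["color"],k,-1,c,1)
a=cv2.resize(t["color"][150:260,300:460],None,fx=2.4,fy=2.4); b=cv2.resize(s["color"][110:220,220:350],None,fx=2.9,fy=2.9)
w=np.zeros((410,790,3),np.uint8); w[:264,:384]=a; w[:b.shape[0],402:402+b.shape[1]]=b; cv2.imwrite("pics/b1.png",w[:,:,::-1])
```

```text
[ 0.52245775 -0.42637557  0.07036667]
```

View pics/b1.png

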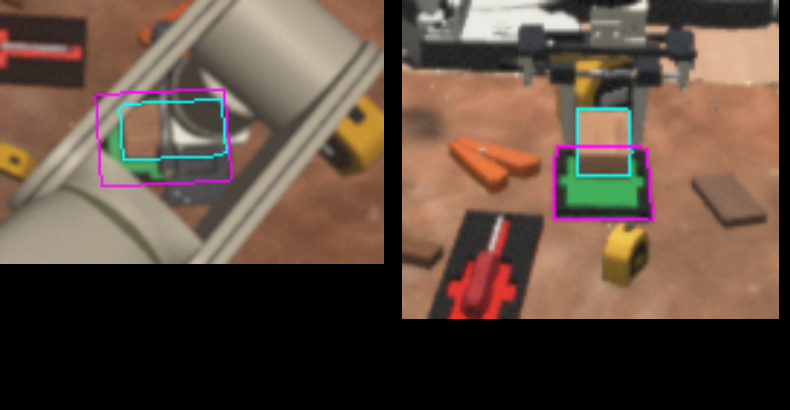

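The block and predicted outline agree, centred over the green bay. Lowering and releasing.

Emit:
servo_tool([
  {"x": 0,"y": 0,"z": -2,"yaw": 0},
  {"x": 0,"y": 0,"z": -3.2,"yaw": 0},
  {"x": 0,"y": 0,"z": -3.5,"yaw": 0},
  {"x": 0,"y": 0,"z": -3.5,"yaw": 0},
  {"x": 0,"y": 0,"z": -3.5,"yaw": 0},
])

```text
clock: 24.82
eef_pos: [0.5212, -0.4254, 0.0334]
tool_rot: [-0.001, 0.694, 0.72, -0.0]
ft_force: [-2.4, 3.4, 8.2]
opening: 0.645
finger_force: 25.0
```

Emit:
servo_tool([
  {"x": 0,"y": 0,"z": 0,"yaw": 0},
  {"x": 0,"y": 0,"z": 0,"yaw": 0},
  {"x": 0,"y": 0,"z": 0,"yaw": 0},
  {"x": 0,"y": 0,"z": 0,"yaw": 0},
  {"x": 0,"y": 0,"z": 4,"yaw": 0},
  {"x": 0,"y": 0,"z": 9,"yaw": 0},
  {"x": 0,"y": 0,"z": 14,"yaw": 0},
  {"x": 0,"y": 0,"z": 18,"yaw": 0},
], hand=0.7)

```text
clock: 25.82
eef_pos: [0.5218, -0.4261, 0.2162]
tool_rot: [0.001, 0.694, 0.72, 0.0]
ft_force: [0.1, -0.1, -0.4]
opening: 0.849
finger_force: 0.0
```

Emit:
servo_tool([
  {"x": -6,"y": 0,"z": 4,"yaw": 0},
  {"x": -12,"y": 0,"z": 4,"yaw": 0},
  {"x": -12,"y": -6,"z": 4,"yaw": 0},
  {"x": -12,"y": -6,"z": 4,"yaw": 0},
])

```text
clock: 26.32
eef_pos: [0.3989, -0.4877, 0.2522]
tool_rot: [-0.001, 0.696, 0.718, -0.0]
ft_force: [0.4, 1.0, 0.3]
opening: 0.851
finger_force: 0.0
```

Run:
```python
from h import *
t=cam("top"); s=cam("side"); print(robot.observe()["eef_pos"])
b=cv2.resize(s["color"][130:350,180:340],None,fx=2.4,fy=2.4); a=cv2.resize(t["color"][130:250,100:460],None,fx=1.15,fy=1.15)
w=np.zeros((530,800,3),np.uint8); w[:a.shape[0],:a.shape[1]]=a; w[:b.shape[0],415:415+b.shape[1]]=b[:530,:385]; 
cv2.imwrite("pics/f1.png",w[:,:,::-1])
```

```text
[ 0.4012033  -0.48613872  0.25335973]
```

View pics/f1.png

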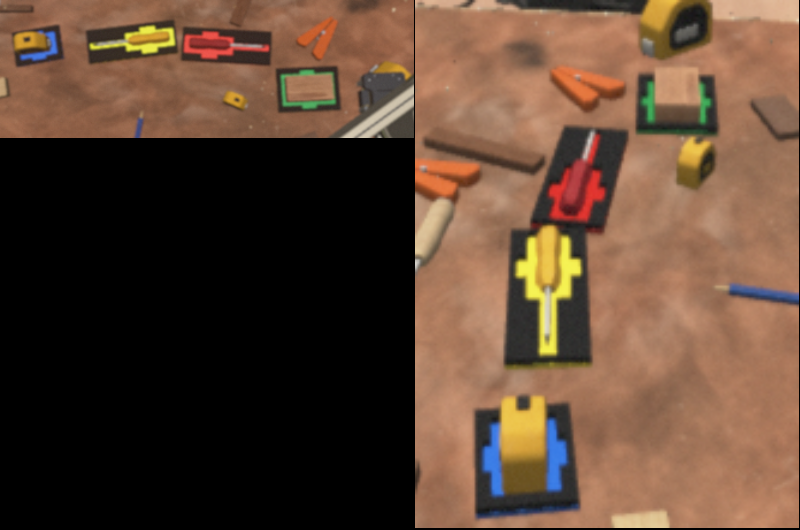

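All four look seated; the arm is clear. A numeric check of the poses against the inlays:

Run:
```python
from h import *
cams={n:cam(n) for n in("top","side")}
T=dict(driver_red=(.631,-.230,-.064),driver_yellow=(.644,.004,3.255),tape_measure=(.635,.237,.176),sanding_block=(.522,-.426,.037))
for n,p in T.items():
    v=masks(n,cams,(p[0],p[1],.03))
    for lab,w in [("both",v)]+[("one",[k]) for k in v]:
        for z in ((.006,.014) if lab=="both" else (.006,)):
            x,f=fit(w,MODEL[n],p,z); d=x[:2]-p[:2]; c,s=np.cos(p[2]),np.sin(p[2])
            print(n,lab,z,"dx,dy mm",np.round([1e3*(c*d[0]+s*d[1]),1e3*(-s*d[0]+c*d[1])],1),"dyaw",round(x[2]-p[2],3),"cost",round(f,3))
```

```text
driver_red both 0.006 dx,dy mm [-0.  -4.5] dyaw 0.013 cost 0.258
driver_red both 0.014 dx,dy mm [-2.2  1.2] dyaw 0.013 cost 0.27
driver_red one 0.006 dx,dy mm [ 0.2 -3.9] dyaw 0.008 cost 0.174
driver_red one 0.006 dx,dy mm [ 0.1 -8.7] dyaw 0.02 cost 0.333
driver_yellow both 0.006 dx,dy mm [ 0.4 -1. ] dyaw 0.005 cost 0.235
driver_yellow both 0.014 dx,dy mm [ 1.5 -1. ] dyaw -0.004 cost 0.246
driver_yellow one 0.006 dx,dy mm [-0.3 -1.5] dyaw -0.005 cost 0.222
driver_yellow one 0.006 dx,dy mm [0.4 3. ] dyaw 0.009 cost 0.229
tape_measure both 0.006 dx,dy mm [0.9 0.2] dyaw -0.049 cost 0.191
tape_measure both 0.014 dx,dy mm [0.4 0.6] dyaw -0.041 cost 0.254
tape_measure one 0.006 dx,dy mm [-0.6 -0.8] dyaw -0.13 cost 0.128
tape_measure one 0.006 dx,dy mm [0.9 2.6] dyaw -0.038 cost 0.226
sanding_block both 0.006 dx,dy mm [-0.5 -0.7] dyaw -0.003 cost 0.059
sanding_block both 0.014 dx,dy mm [-1.7  2.4] dyaw -0.027 cost 0.12
sanding_block one 0.006 dx,dy mm [-0.9 -0.4] dyaw -0.011 cost 0.041
sanding_block one 0.006 dx,dy mm [-0.5 -0.8] dyaw -0.002 cost 0.072
```

```bash
python3 -c "
from cell import robot
print(robot.hand_in())"
```

```text
the job is handed in; nothing more can be done
None
```

All four tools were placed in their inlays in the order asked and released, and the job was handed in at about 27 s of the 104 s allowed; the last pictures and pose fits show each one seated on its floor, but hand-in returned no verdict.

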